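# Raise the folding rack post and press home its snap cap

## Task

Swing the leaning steel post up until it stands upright against its stop, then fit the loose black snap cap, mouth down, over the top of the post and press it straight down until it clicks past the spring balls and is fully home. Do not stop at the click: finish while still holding the cap firmly pressed down on the post, without letting go, and leave the tin, the tube offcut and the spanner where they are.

Things in the scene. Friction and masses are not known exactly. Their poses are not given: they have to be found in the camera images.
- post (a joint): hinge of the post: 0 = upright against its stop, positive = leaning over towards the +y side of the foot (radians, up to 0.9; starts at 0.45 to 0.8). Stiff friction (about 0.6 N m, so about 6 N sideways near the top): the post stays where it is left
- post_hinge (a point): the hinge pin's middle, 34 mm above the bench, fixed to the foot: a black steel plate 100 mm (x) by 160 mm (y), 8 mm thick, bolted down, with two 6 mm cheeks (tops 52 mm above the bench, 43 mm over their outsides along x) around the post. Its z axis is up; the hinge pin lies along its x axis; the post leans towards its +y axis and the stop is on its -y side, no higher than 56 mm above the bench
- post_waist (a point): point on the post's axis 95 mm from the hinge pin (35 mm below the top): plain round steel tube of 24 mm diameter, a good place to pinch or push it. Axes turn with the post: z along the post to its top, x along the hinge pin
- post_tip (a point): centre of the flat top of the post, 130 mm from the hinge pin, so 164 mm above the bench when upright. z axis along the post, pointing out of its top. The top is bevelled over the last 6 mm. Four sprung steel balls stand 3.5 mm proud of the tube, 12.5 mm below the top, at 45, 135, 225 and 315 degrees from the x axis; the cap's lip pushes them in (about 10 to 14 N of push on the cap), then they spring out above the lip: the click
- post_pad: the small flat dark rubber buffer, a disc of 16 mm diameter, which is the top face of the post and on which the inside of the cap comes to rest; it gives 1.5 mm under 9 N, then is hard (its body origin lies on the hinge pin; use post_tip for the place)
- snap_cap: loose black plastic round cap, 40 mm diameter, 40 mm high, about 40 g, standing mouth down on the bench; closed on top (solid for the upper 14 mm), its origin at the centre of the mouth plane, z axis up through the top. The mouth is 27 mm wide and its lip 7 mm high; above it the bore widens to 34 mm up to 26 mm above the mouth. When home its mouth is 26 mm below the post's top (138 mm above the bench); resting on the balls before the click it sits about 19 mm higher
- cap_middle (a point): centre of the cap, 20 mm above its mouth and 20 mm below its top; the cap may be gripped round its outside anywhere from here up
- cap_seat (a point): centre of the inner ceiling of the cap, 26 mm above its mouth; it meets post_tip when the cap is home
- tin: bystander: closed round metal tin, 60 mm diameter, 80 mm high, origin at the centre of its underside; leave it alone
- offcut: bystander: short open piece of steel tube standing on end, 42 mm diameter, 50 mm high, a through hole of 35 mm, origin at the centre of its underside; not the cap; leave it alone
- spanner: bystander: steel spanner about 180 mm long lying on the bench along its own x axis; leave it alone
There are look-alikes about, which are no part of the job. Leave any orange or pink look-alike of the snap_cap alone.

How it is judged:
By the outcome, as a careful person would: the job done as asked, in the order asked, and still so for the second after the job is handed in, while the arm keeps its last pose, push and grip.
It also fails if it takes over 72 s, if anything falls off the work surface, if the arm or the gripper's body presses on something with over 40 N, if the wrist force passes 120 N, or if a joint passes its speed limit or range.

## Robot

A 7-joint arm with a two-finger parallel gripper is mounted at the origin on the work surface. World frame = base frame: x ahead of the robot, y to its left, z up, the work surface at z = 0. Lengths are in mm, angles in rad, forces in N, time in s.
With the tool pointing down it reaches from about 400 to 875 mm from the base axis. Payload 4.4 kg.
Tool frame: the origin (TCP) lies at the very end of the fingers, on their centre line; the grasp point (between the pads) lies 19 mm behind it; z points along the fingers, x is the direction in which the jaws open and shut, and the axes are right-handed (so a half turn about z gives the same grasp; the last joint's range is limited). The gripper opens to 85 mm and grips with 20 to 120 N. Pads are 22 mm wide; open, the fingers measure 114 mm over their backs; the gripper's body (76 mm by 85 mm) begins 54 mm behind the grasp point. The pads swing forward as they close: fully open they stand 13 mm farther back than shut.
Start: joints at [-1.305, 0.628, 0.038, 1.517, -0.027, 0.996, -0.02], TCP at [211.711, 614.57, 231.313] pointing down, gripper open.
Joint ranges: [-3.06, 3.06], [-0.37, 2.12], [-1.25, 1.32], [0.18, 2.47], [-1.1, 4.24], [0.23, 1.98], [-2.94, 2.94]. Speed limits (rad/s): [2.57, 2.57, 3.14, 3.14, 3.14, 3.14, 3.14].

## Interface

Orientations are given as [roll, pitch, yaw] about the fixed x, y, z axes, in that order (R = Rz(yaw) Ry(pitch) Rx(roll)).
In Python, from cell import telemetry, get_image, get_calibration, ctrl gives the robot as it stands. The module is installed in compiled form; this text tells all that it offers.
- The arm moves only by the tool arm_command, never from a script. Its arguments are lists of equal length, an entry for each row: "rot": the turn, a rotation vector about the world's x, y, z in degrees, a list of three; "slide": the shift along the world's x, y, z in mm, a list of three; "gripper": the finger opening in mm, from 0 to 85.4. A call has 1 to 5 rows; each row shifts and turns the pose as measured when the row begins; what a row does not reach is not made up. A row lasts 1/12 s, in which the tool goes at most 41.7 mm and 7.16 degrees, less where a joint would pass 70% of its speed; a pose out of reach is approached as far as the arm can. A call with a gripper value outside its range is refused whole. The fingers move at their own pace and stop on an object; the grip force is fixed at half the most. Time passes only in rows, so rows that do not move let the fingers close. It gives the time, the measured TCP pose, the force and the opening at its end, in the units of the state.
- telemetry.read_state(): the state, without advancing time (a new reading comes with each control period).
- get_image(name): name is "scene" or "side" or "wrist"; returns (picture, depth): 400x640x3 uint8, red, green, blue; 400x640 float32, mm along the optical axis (not along the pixel's ray), 0 where there is no reading.
- get_calibration(name): a dict with "fx", "fy", "cx", "cy" (pixels), "D" ([k1, k2, p1, p2, k3] as OpenCV has them; the pictures are not rectified), "xyz" and "attitude" of the camera in the world. Camera axes: x right, y up, looking along -z (the intrinsics and any distortion apply to the point x, -y, -z); pixel columns grow to the right and rows downward; lengths in mm; the calibration is good to about 2 mm. A picture is of the moment at which its call begins: read the wrist's pose just before it. get_calibration takes no time and is no camera call; for the wrist camera it gives the pose at the moment of the call.
- ctrl.finish_job(): hands the job in, once; it reports no verdict.
The state is a dict: "clock": time; "qpos": joint angles; "qd": joint speeds; "tau": joint torques, N m; "eef_pos": TCP position; "tool_rot": TCP orientation; "force": force on the tool from outside, world axes, zero at the start; "torque": the same for the moment, N m; "width": finger opening in mm.
Only numpy, scipy, OpenCV 4.12 (cv2) and the standard library are available. Lean on these libraries where they do the work, as an engineer would, in place of code of your own. Each camera call takes 0.05 s, during which the arm holds its last target.

## Working session

There is one attempt and no reset: what is moved stays moved. The work goes in short steps, Python scripts to look and compute and a tool call to move; the robot and the scene stay as the last step left them, time stands still between calls to the robot, and variables do not carry over. Pictures are saved under pics/ and viewed, and the job is handed in when it is done.

Besides the shell and the picture viewer there is one more tool, called after "Call:" by a JSON object that holds its "method" and its "body", one argument or row to a line. arm_command: Moves the arm, as the interface text tells. Its arguments: {"type":"object","properties":{"rot":{"type":"array"},"slide":{"type":"array"},"gripper":{"type":"array"}},"required":["rot","slide","gripper"]}

```bash
mkdir -p pics
cat > h.py <<'E'
import numpy as np, cv2
from cell import telemetry, get_image, get_calibration, ctrl
from scipy.spatial.transform import Rotation as R
def cal(n):
    c=get_calibration(n); return c
def rot(a):
    a=np.array(a,float)
    if a.shape==(3,3): return a
    if a.size==4: raise Exception('quat')
    return R.from_euler('xyz',a).as_matrix()
def K(c): return np.array([[c['fx'],0,c['cx']],[0,c['fy'],c['cy']],[0,0,1]],float)
def ray(c,px):
    p=cv2.undistortPoints(np.array(px,float).reshape(-1,1,2),K(c),np.array(c['D'],float)).reshape(-1,2)
    d=np.c_[p[:,0],-p[:,1],-np.ones(len(p))]
    return d@rot(c['attitude']).T
def onplane(c,px,z):
    d=ray(c,px);o=np.array(c['xyz'],float)
    return o+d*((z-o[2])/d[:,2])[:,None]
def bydepth(c,px,dep):
    return np.array(c['xyz'],float)+ray(c,px)*np.array(dep,float).reshape(-1,1)
def proj(c,P):
    q=(np.array(P,float).reshape(-1,3)-np.array(c['xyz'],float))@rot(c['attitude'])
    q=q*[1,-1,-1]
    return cv2.projectPoints(q,np.zeros(3),np.zeros(3),K(c),np.array(c['D'],float))[0].reshape(-1,2)
def snap(n,tag):
    c=get_calibration(n);p,d=get_image(n)
    cv2.imwrite(f'pics/{tag}.png',p[:,:,::-1]);np.savez(f'{tag}.npz',p=p,d=d)
    import pickle;pickle.dump(c,open(f'{tag}.pkl','wb'))
    return c,p,d
def load(tag):
    import pickle
    z=np.load(f'{tag}.npz');return pickle.load(open(f'{tag}.pkl','rb')),z['p'],z['d']
E
python3 - <<'E'
from h import *
print(telemetry.read_state())
for n in ['scene','side','wrist']:
    c,p,d=snap(n,n+'0');print(n,c)
E
```

```text
{'clock': 0.0, 'qpos': array([-1.30483324,  0.62936659,  0.03841408,  1.51836024, -0.02700733,
        0.99629841, -0.01998776]), 'qd': array([ 0.0004551 , -0.00103945, -0.00043882,  0.00022289, -0.00019496,
       -0.00065875, -0.00091947]), 'tau': array([-2.56100402e-04, -5.63410199e+01,  1.22635458e+00, -1.93443900e+01,
        1.11240472e-02,  1.07023920e-02, -2.24068691e-05]), 'eef_pos': array([211.46379165, 613.98102631, 230.37780053]), 'tool_rot': array([3.14158897e+00, 1.91558330e-03, 1.23906420e+00]), 'force': array([ 0.23487368, -0.20922083, -0.13438246]), 'torque': array([-0.00445361, -0.00894667, -0.00163115]), 'width': 85.3062779883008}
scene {'fx': 373.62265002407094, 'fy': 373.62265002407094, 'cx': 318.00864344211055, 'cy': 198.81932286403998, 'D': array([-0.06992833,  0.        ,  0.        ,  0.        ,  0.        ]), 'xyz': array([1182.22344988,   64.93410955,  524.30996057]), 'attitude': array([ 0.94008155, -0.02391864,  1.65161462])}
side {'fx': 411.5345129480311, 'fy': 411.5345129480311, 'cx': 315.3589939148285, 'cy': 199.10062003492135, 'D': array([-0.06146046,  0.        ,  0.        ,  0.        ,  0.        ]), 'xyz': array([ 371.16438903, -667.81782201,  721.71134147]), 'attitude': array([ 0.86052766, -0.00606865, -0.33649616])}
wrist {'fx': 343.74271053043987, 'fy': 343.74271053043987, 'cx': 321.7115409947696, 'cy': 194.5112855815411, 'D': array([-0.03731458,  0.        ,  0.        ,  0.        ,  0.        ]), 'xyz': array([132.22972045, 641.79577824, 372.958431  ]), 'attitude': array([-0.33342444,  0.00245546,  1.24019538])}
```

View pics/scene0.png

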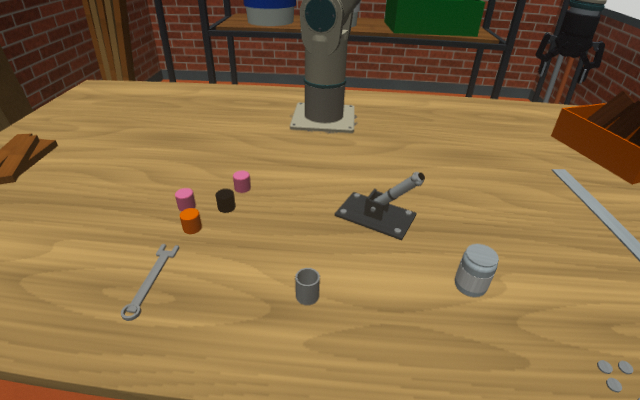

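View pics/side0.png

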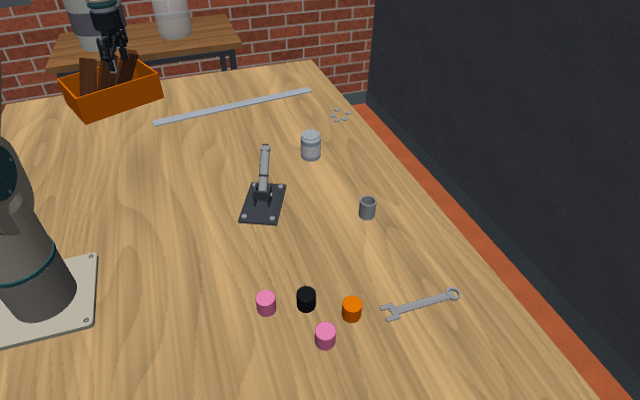

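View pics/wrist0.png

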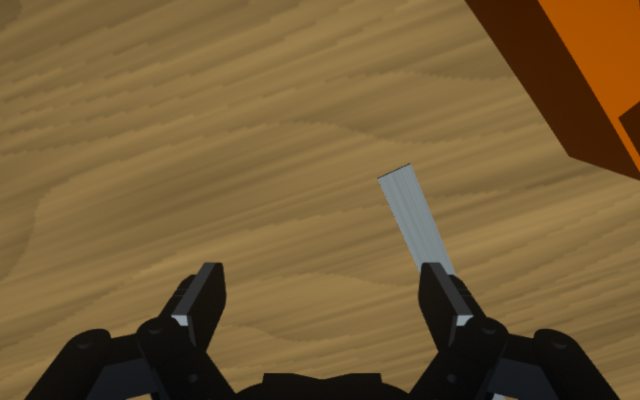

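The black cylinder at scene (226,201) / side (306,299) fits the cap. The pink ones at scene (185,200) and (242,182) and the orange one at (190,221) are look-alikes, and the grey offcut is at (307,287). The post leans at scene (400,190), with the foot at (375,214). Next I'll measure and take enlarged crops.

Run:
```python
from h import *
for t,box,bp in [('scene0',(170,160,260,245),(330,160,430,245)),('side0',(245,270,375,360),(225,130,300,235))]:
    c,p,d=load(t)
    outs=[]
    for b in (box,bp):
        x0,y0,x1,y1=b
        cr=p[y0:y1,x0:x1,::-1]
        outs.append(cv2.resize(cr,(390,int(390*cr.shape[0]/cr.shape[1])),interpolation=cv2.INTER_CUBIC)[:560])
    H=max(o.shape[0] for o in outs)
    cv2.imwrite(f'pics/crop_{t}.png',np.hstack([np.pad(o,((0,H-o.shape[0]),(0,0),(0,0))) for o in outs]))
    x0,y0,x1,y1=box
    m=np.zeros(p.shape[:2],np.uint8); m[y0:y1,x0:x1]=(p[y0:y1,x0:x1].max(2)<48)
    n,l,s,ce=cv2.connectedComponentsWithStats(m)
    i=1+s[1:,4].argmax(); print(t,'cap',s[i],ce[i])
    v,u=np.where(l==i); P=bydepth(c,np.c_[u,v],d[v,u]); P=P[d[v,u]>0]
    print('zmax',np.percentile(P[:,2],[2,50,98])); top=P[P[:,2]>37]; print('top',len(top),top.min(0),top.max(0),(top.min(0)+top.max(0))/2)
    # post region
    x0,y0,x1,y1=bp
    vv,uu=np.mgrid[y0:y1,x0:x1]; u=uu.ravel();v=vv.ravel();dd=d[v,u]
    P=bydepth(c,np.c_[u,v],dd); P=P[dd>0]
    q=P[(P[:,2]>60)];print('post pts',len(q),q.min(0),q.max(0))
    mu=q.mean(0);w,V=np.linalg.eigh(np.cov((q-mu).T));print('mean',mu,'axis',V[:,2],'sd',np.sqrt(w))
    f=P[(P[:,2]>5)&(P[:,2]<11)]
    r=cv2.minAreaRect(f[:,:2].astype(np.float32));print('foot',r)
    print('box',cv2.boxPoints(r).round(1).tolist())
```

```text
scene0 cap [217 190  18  22 330] [225.08181818 200.51212121]
zmax [ 4.83622047 31.76594708 42.33112886]
top 132 [ 509.59916308 -202.01756175   37.19699174] [ 544.63010084 -167.72258939   42.69781516] [ 527.11463196 -184.87007557   39.94740345]
post pts 535 [518.04466169 155.98338506  60.03478853] [561.06344558 233.67089446 141.00961703]
mean [544.23717791 196.94907274 103.37063522] axis [-0.25173398 -0.60801511 -0.75295925] sd [ 3.75144075  6.82463226 31.0159292 ]
foot ((460.041748046875, 177.67996215820312), (160.69534301757812, 224.93551635742188), 65.12763977050781)
box [[324.20001220703125, 152.10000610351562], [528.2999877929688, 57.5], [595.9000244140625, 203.3000030517578], [391.79998779296875, 297.8999938964844]]
side0 cap [297 287  18  26 416] [305.57692308 299.19230769]
zmax [ 2.77641438 38.0030947  41.79517381]
top 229 [ 504.1765764  -207.98135547   37.00566192] [ 540.16860488 -172.15244379   43.05099916] [ 522.17259064 -190.06689963   40.02833054]
post pts 362 [513.25054613 155.56437247  60.05234547] [559.67079847 225.47326831 137.69872843]
mean [534.94064013 190.43698232  99.42062197] axis [-0.27200712 -0.57867648 -0.76885998] sd [ 3.53692899  6.84795942 29.2009611 ]
foot ((514.7123413085938, 149.4415283203125), (162.663330078125, 99.9094009399414), 64.91475677490234)
box [[435.0, 97.0], [525.5, 54.599998474121094], [594.4000244140625, 201.89999389648438], [504.0, 244.3000030517578]]
```

View pics/crop_scene0.png

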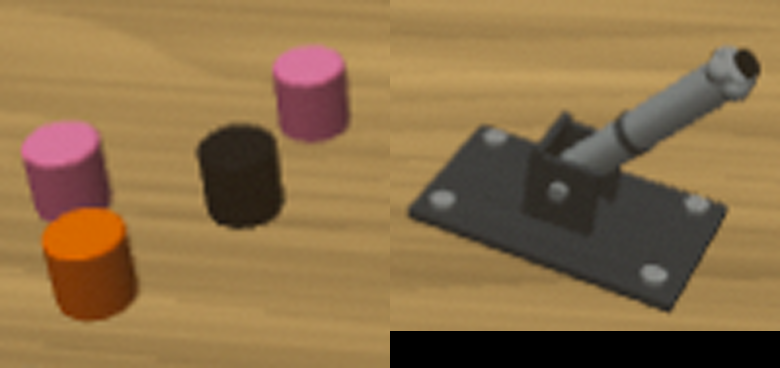

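View pics/crop_side0.png

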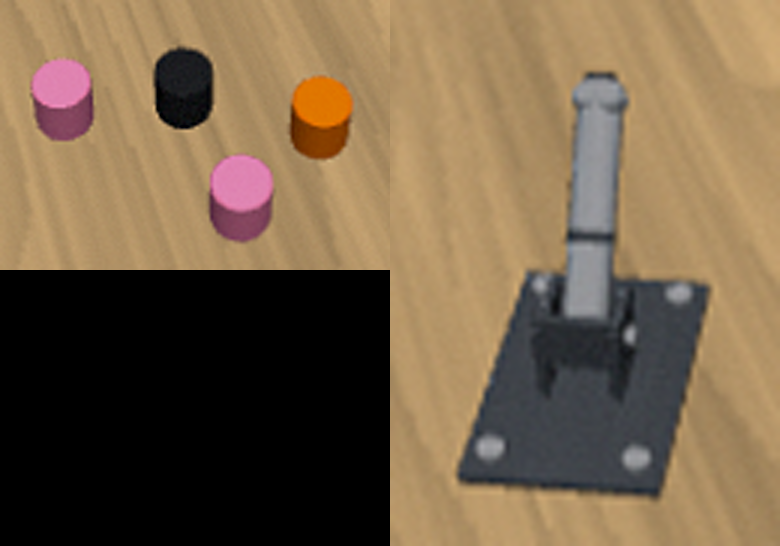

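The enlarged crop confirms the black, closed-top cap, with its top centre at about (525,-187). The foot centre is at about (515,149), its long axis 65° from world x, and the post leans about 0.69 rad. The jaws can stay aligned with the lean direction. I'll move above the post.

Call:
{"method": "arm_command", "body": {
  "rot": [
    [0,0,-3],
    [0,0,-3],
    [0,0,0],
    [0,0,0],
    [0,0,0]
  ],
  "slide": [
    [25.7,-30.8,2],
    [25.7,-30.8,2],
    [25.7,-30.8,2],
    [25.7,-30.8,2],
    [25.7,-30.8,2]
  ],
  "gripper": [85,85,85,85,85]
}}

```text
clock: 0.57
eef_pos: [331.0, 462.9, 237.6]
tool_rot: [-3.133, 0.002, 1.151]
force: [1.0, 0.3, -0.0]
width: 85.1
```

Call:
{"method": "arm_command", "body": {
  "rot": [
    [0,0,0],
    [0,0,0],
    [0,0,0],
    [0,0,0],
    [0,0,0]
  ],
  "slide": [
    [25.7,-30.8,0],
    [25.7,-30.8,0],
    [25.7,-30.8,0],
    [25.7,-30.8,0],
    [25.7,-30.8,0]
  ],
  "gripper": [85,85,85,85,85]
}}

```text
clock: 0.98
eef_pos: [462.9, 301.1, 237.6]
tool_rot: [-3.132, 0.002, 1.153]
force: [0.6, 0.8, 0.7]
width: 85.2
```

Call:
{"method": "arm_command", "body": {
  "rot": [
    [0,0,-1],
    [0,0,0],
    [0,0,0],
    [0,0,0]
  ],
  "slide": [
    [25,-28,0],
    [25,-28,0],
    [25,-28,0],
    [0,0,0]
  ],
  "gripper": [85,85,85,85]
}}

```text
clock: 1.32
eef_pos: [546.2, 201.6, 237.4]
tool_rot: [-3.138, 0.006, 1.121]
force: [-0.2, -0.9, 0.2]
width: 84.8
```

```bash
cat >> h.py <<'E'
def rotfix(yaw_deg):
    s=telemetry.read_state()
    Rd=R.from_euler('xyz',[np.pi,0,np.radians(yaw_deg)])
    return (Rd*R.from_euler('xyz',s['tool_rot']).inv()).as_rotvec(degrees=True).round(2)
E
python3 - <<'E'
from h import *
s=telemetry.read_state();print(s['eef_pos'],s['tool_rot'],rotfix(64.9))
snap('wrist','w1')
E
```

```text
[546.23131059 201.57658063 237.39083612] [-3.13825043  0.00590158  1.12141524] [ 0.22 -0.32  0.65]
```

View pics/w1.png

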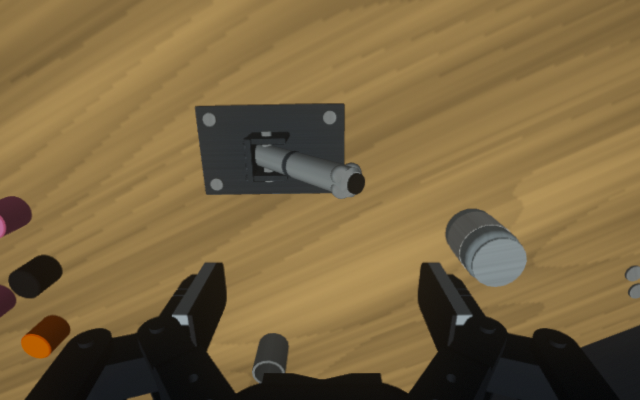

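The wrist view shows the foot plate with corners near (197,106), (344,103), (344,194) and (206,195), and the post's pad at (355,183). The black cap is at (36,276).

Run:
```python
from h import *
c,p,d=load('w1')
cr=p[90:210,185:385,::-1];cv2.imwrite('pics/w1c.png',cv2.resize(cr,None,fx=4,fy=4,interpolation=cv2.INTER_CUBIC))
Q=onplane(c,[(197,106),(344,103),(344,194),(206,195)],8);print(Q.round(1),Q.mean(0))
print('bolts',onplane(c,[(209,119),(330,117),(217,185)],10).round(1))
# depth of foot and post
vv,uu=np.mgrid[90:210,185:385];u=uu.ravel();v=vv.ravel();P=bydepth(c,np.c_[u,v],d[v,u])
f=P[(P[:,2]>5)&(P[:,2]<11)];r=cv2.minAreaRect(f[:,:2].astype(np.float32));print(r)
q=P[P[:,2]>60];mu=q.mean(0);w,V=np.linalg.eigh(np.cov((q-mu).T));print(mu,V[:,2],q.max(0))
for z in (125,130,133,136,140,145): 
    t=onplane(c,[(355,183)],z)[0]; e=np.array([np.cos(np.radians(64.9)),np.sin(np.radians(64.9))]); 
    print(z,t,'from foot ctr: along,perp',(t[:2]-Q.mean(0)[:2])@e,(t[:2]-Q.mean(0)[:2])@[e[1],-e[0]])
    # ang
print(d[183,355],d[180,345])
```

```text
[[438.7 104.9   8. ]
 [503.8 246.5   8. ]
 [595.8 204.6   8. ]
 [528.3  60.7   8. ]] [516.64544497 154.18342283   8.        ]
bolts [[456.1 110.   10. ]
 [510.3 227.1  10. ]
 [523.2  79.4  10. ]]
((515.6026000976562, 153.13528442382812), (160.1136474609375, 100.70275115966797), 65.27686309814453)
[532.51906207 204.23762484 121.20966472] [-0.12976359  0.2340095   0.96353566] [560.01100834 238.79974158 380.15385423]
125 [552.14163904 226.77183801 125.        ] from foot ctr: along,perp 80.79126898883172 1.3522820199574888
130 [550.55999308 227.00753705 130.        ] from foot ctr: along,perp 80.3337773778251 -0.17999061274236539
133 [549.6110055  227.14895647 133.        ] from foot ctr: along,perp 80.05928241122112 -1.099354192362302
136 [548.66201792 227.29037589 136.        ] from foot ctr: along,perp 79.78478744461718 -2.018717771982125
140 [547.39670115 227.47893512 140.        ] from foot ctr: along,perp 79.41879415581188 -3.2445358781420772
145 [545.81505518 227.71463416 145.        ] from foot ctr: along,perp 78.9613025448053 -4.776808510841825
255.23383 254.07216
```

View pics/w1c.png

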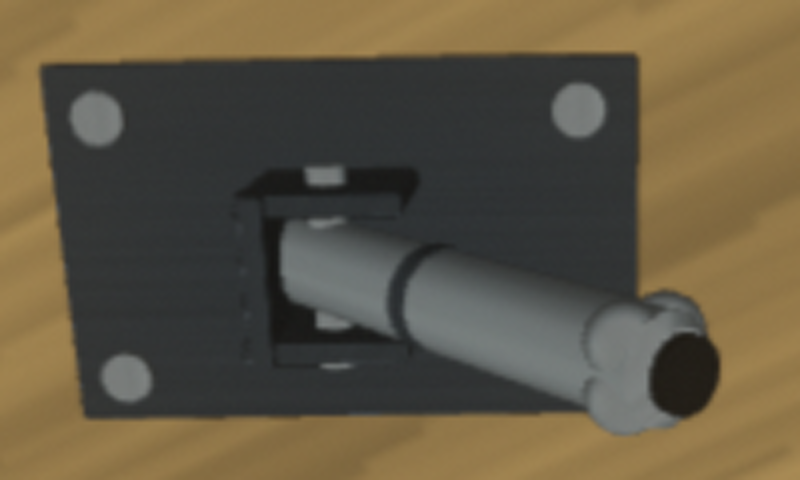

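Run:
```python
from h import *
c,p,d=load('w1')
e=np.array([np.cos(np.radians(65)),np.sin(np.radians(65))]);f=np.array([e[1],-e[0]])
h=onplane(c,[(266.3,134),(268.9,181)],34);m=h.mean(0);print(h,m)
for z in (125,130,133,136):
    t=onplane(c,[(355,183)],z)[0];D=t-m;print(z,D[:2]@e,D[:2]@f,z-34,np.hypot(D[:2]@e,z-34),np.arctan2(D[:2]@e,z-34))
```

```text
[[495.23675019 162.89976501  34.        ]
 [539.84008394 141.69815711  34.        ]] [517.53841707 152.29896106  34.        ]
125 82.11930182311994 -0.11242826935851724 91 122.57479240005536 0.7341449495165373
130 81.66448522780284 -1.6454970413601302 96 126.0360589177638 0.7048839037226337
133 81.39159527061261 -2.565338304561127 99 128.1623649153495 0.6880943104377805
136 81.11870531342238 -3.4851795677620103 102 130.32361394515524 0.6718571323103474
```

Call:
{"method": "arm_command", "body": {
  "rot": [
    [0.2,-0.3,0.7],
    [0,0,0],
    [0,0,0],
    [0,0,0],
    [0,0,0]
  ],
  "slide": [
    [0,14.5,0],
    [0,0,-30],
    [0,0,-30],
    [0,0,-35],
    [0,0,-34]
  ],
  "gripper": [85,85,85,85,85]
}}

```text
clock: 1.78
eef_pos: [546.0, 233.1, 112.1]
tool_rot: [3.137, -0.021, 1.146]
force: [0.6, -0.3, -1.1]
width: 84.9
```

Run:
```python
from h import *
print(rotfix(65));snap('side','s1')
```

```text
[-0.98  0.76 -0.64]
```

View pics/s1.png

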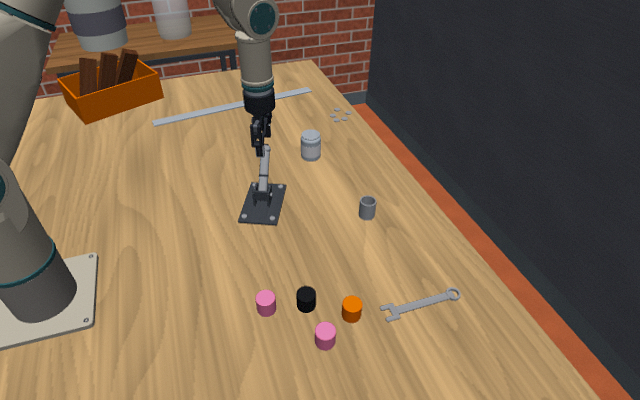

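The jaws straddle the post tip with no contact. I'll lower slightly and swing the post with the outer finger towards -e = (-0.423,-0.906).

Call:
{"method": "arm_command", "body": {
  "rot": [
    [-1,0.8,-0.6],
    [0,0,0],
    [0,0,0],
    [0,0,0]
  ],
  "slide": [
    [-4,-9,-5],
    [-6,-13,-5],
    [-6,-13,0],
    [-6,-13,0]
  ],
  "gripper": [85,85,85,85]
}}

```text
clock: 2.17
eef_pos: [516.0, 196.7, 94.8]
tool_rot: [-3.128, 0.005, 1.151]
force: [2.7, 15.8, 8.1]
width: 85.1
```

Call:
{"method": "arm_command", "body": {
  "rot": [
    [0,0,0],
    [0,0,0],
    [0,0,0]
  ],
  "slide": [
    [-5,-10,0],
    [-5,-10,0],
    [-5,-10,0]
  ],
  "gripper": [85,85,85]
}}

```text
clock: 2.42
eef_pos: [504.5, 184.2, 101.9]
tool_rot: [-3.134, -0.019, 1.167]
force: [-4.8, 3.4, 0.1]
width: 84.9
```

Run:
```python
from h import *
s=telemetry.read_state();print(rotfix(65),s['eef_pos']);snap('side','s2');snap('wrist','w2')
a=cv2.imread('pics/s2.png')[80:230,200:350];b=cv2.imread('pics/w2.png')
cv2.imwrite('pics/sw2.png',np.hstack([cv2.resize(a,(400,400)),cv2.resize(b,(400,250))[0:250]]) if 0 else np.vstack([cv2.resize(b,(480,300)),cv2.resize(a,(480,300)) ]))
```

```text
[-1.2   0.04 -1.86] [504.49858009 184.18590098 101.86919009]
```

View pics/sw2.png

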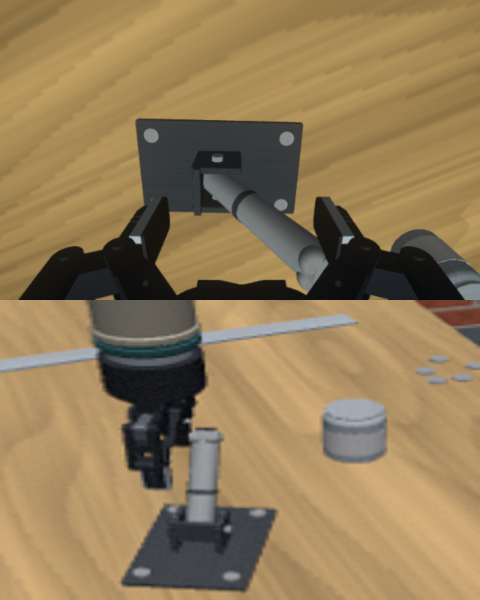

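The finger has slipped towards the edge of the post, about 24 mm off along the hinge axis. I'll back off, recentre and push again.

Call:
{"method": "arm_command", "body": {
  "rot": [
    [0,0,0],
    [0,0,0],
    [-1.2,0,-1.9],
    [0,0,0]
  ],
  "slide": [
    [6,14,0],
    [2,4,0],
    [11,-5,0],
    [11,-5,0]
  ],
  "gripper": [85,85,85,85]
}}

```text
clock: 2.85
eef_pos: [531.6, 193.2, 105.5]
tool_rot: [-3.14, 0.005, 1.135]
force: [0.9, 1.0, -0.2]
width: 85.0
```

```bash
cat >> h.py <<'E'
H=np.array([516.5,153.]);e=np.array([np.cos(np.radians(65)),np.sin(np.radians(65))]);f=np.array([e[1],-e[0]])
def st():
    s=telemetry.read_state();D=s['eef_pos'][:2]-H
    F=s['force'];print('t',round(s['clock'],2),'pos',s['eef_pos'].round(1),'along',round(D@e,1),'perp',round(D@f,1),'F e,f,z',(F[:2]@e).round(1),(F[:2]@f).round(1),F[2].round(1),'rotfix65',rotfix(65),'w',round(s['width'],1))
    return s
E
python3 - <<'E'
from h import *
st();snap('wrist','w3')
E
```

```text
t 2.85 pos [531.6 193.2 105.5] along 42.8 perp -3.3 F e,f,z 1.3 0.4 -0.2 rotfix65 [ 0.22 -0.2  -0.04] w 85.0
```

View pics/w3.png

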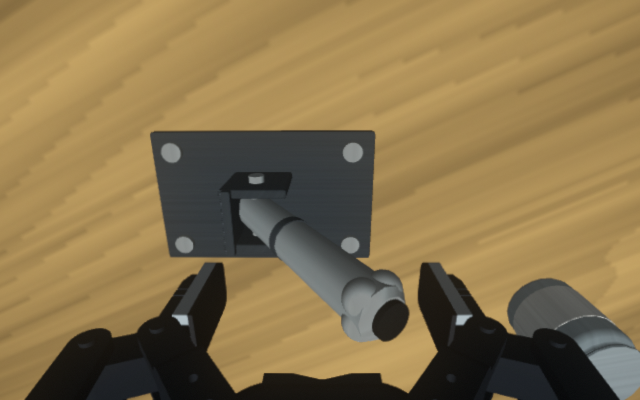

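Call:
{"method": "arm_command", "body": {
  "rot": [
    [0,0,0],
    [0,0,0],
    [0,0,0]
  ],
  "slide": [
    [-2,-9,0],
    [-3,-8,0],
    [-4,-8,0]
  ],
  "gripper": [85,85,85]
}}

```text
clock: 3.15
eef_pos: [532.0, 175.8, 109.0]
tool_rot: [3.133, -0.017, 1.14]
force: [1.9, 13.7, 8.3]
width: 84.7
```

Run:
```python
from h import *
st();snap('wrist','w4')
```

```text
t 3.15 pos [532.  175.8 109. ] along 27.2 perp 4.4 F e,f,z 13.2 -4.1 8.3 rotfix65 [-0.68  0.86 -0.31] w 84.7
```

View pics/w4.png

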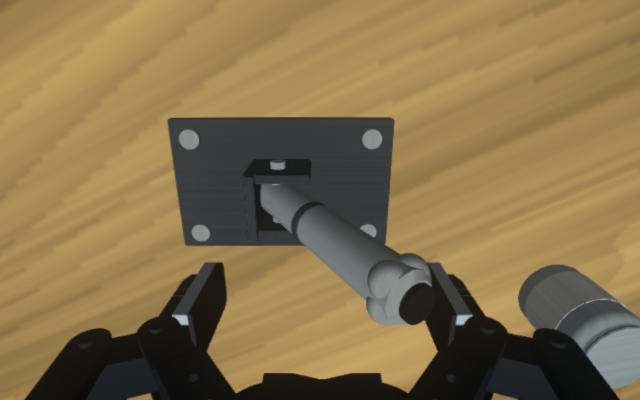

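Call:
{"method": "arm_command", "body": {
  "rot": [
    [0,0,0],
    [0,0,0],
    [0,0,0]
  ],
  "slide": [
    [-6,-8,-1],
    [-5,-9,0],
    [-5,-10,0]
  ],
  "gripper": [85,85,85]
}}

```text
clock: 3.45
eef_pos: [527.3, 162.7, 115.8]
tool_rot: [3.115, -0.053, 1.148]
force: [0.6, 12.1, 8.3]
width: 84.7
```

Run:
```python
from h import *
st()
```

```text
t 3.45 pos [527.3 162.7 115.8] along 13.4 perp 5.7 F e,f,z 11.2 -4.5 8.3 rotfix65 [-2.13  2.63 -0.73] w 84.7
```

Call:
{"method": "arm_command", "body": {
  "rot": [
    [-1.5,1.8,-0.5],
    [-1.2,1.3,-0.3],
    [-0.6,0.8,0]
  ],
  "slide": [
    [-7,-9,-5],
    [-7,-9,-4],
    [-6,-10,-3]
  ],
  "gripper": [85,85,85]
}}

```text
clock: 3.7
eef_pos: [516.6, 143.1, 110.7]
tool_rot: [3.138, 0.001, 1.136]
force: [3.2, 6.8, 1.4]
width: 85.1
```

Run:
```python
from h import *
st();snap('wrist','w5')
```

```text
t 3.7 pos [516.6 143.1 110.7] along -8.9 perp 4.3 F e,f,z 7.5 0.0 1.4 rotfix65 [ 0.15  0.15 -0.1 ] w 85.1
```

View pics/w5.png

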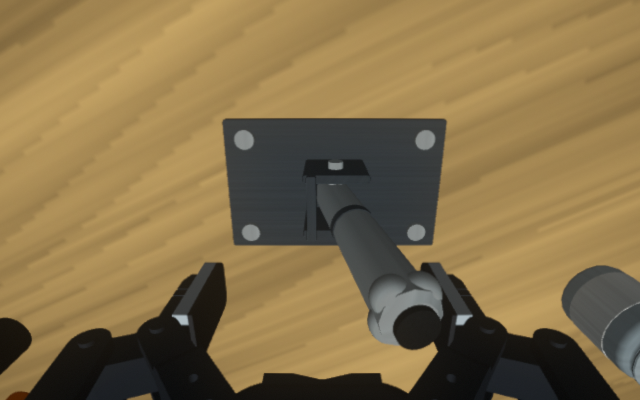

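Swinging well. I'll carry on to the stop in shorter bursts.

Call:
{"method": "arm_command", "body": {
  "rot": [
    [0,0,0],
    [-0.5,0.6,0],
    [-0.5,0.6,0]
  ],
  "slide": [
    [-5,-9,0],
    [-5,-8,-1],
    [-4,-7,-1]
  ],
  "gripper": [85,85,85]
}}

```text
clock: 4.0
eef_pos: [507.5, 122.7, 111.1]
tool_rot: [-3.142, 0.011, 1.137]
force: [8.2, 24.4, -6.1]
width: 85.1
```

Run:
```python
from h import *
st();snap('wrist','w6');snap('side','s6')
```

```text
t 4.0 pos [507.5 122.7 111.1] along -31.2 perp 4.7 F e,f,z 25.6 -2.9 -6.1 rotfix65 [ 0.56 -0.26 -0.17] w 85.1
```

View pics/w6.png

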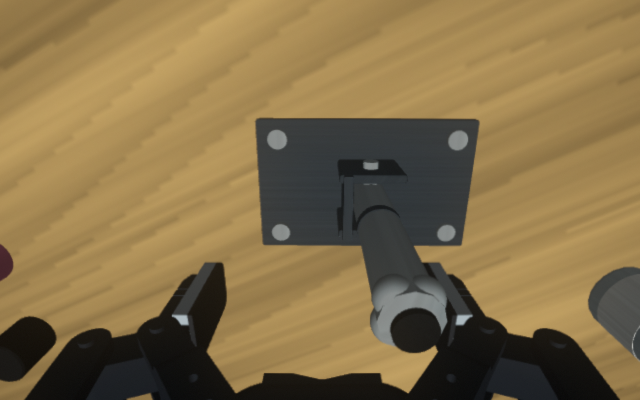

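Run:
```python
from h import *
c,p,d=load('w6')
cr=p[90:370,230:500,::-1];cv2.imwrite('pics/w6c.png',cv2.resize(cr,None,fx=2,fy=2,interpolation=cv2.INTER_CUBIC))
m=np.zeros(p.shape[:2],np.uint8);m[295:365,375:460]=p[295:365,375:460].max(2)<35
n,l,s,ce=cv2.connectedComponentsWithStats(m);i=1+s[1:,4].argmax();print(s[i],ce[i])
for px in (ce[i],(415,330)):
    t=onplane(c,[px],164)[0];D=t[:2]-H;print(t,D@e,D@f)
Q=onplane(c,[(257,119),(478,121),(463,244),(264,245)],8);print(Q.mean(0), onplane(c,[(371,165)],34))
```

```text
[ 391  300   69   65 2570] [426.96070039 334.52062257]
[517.34345318 156.56657036 164.        ] 3.5888692045181 -0.7428695847848436
[513.99637179 153.64785057 164.        ] -0.470926989404459 -2.5428512264410568
[515.57192318 154.06949105   8.        ] [[494.82369153 163.44273914  34.        ]]
```

View pics/w6c.png

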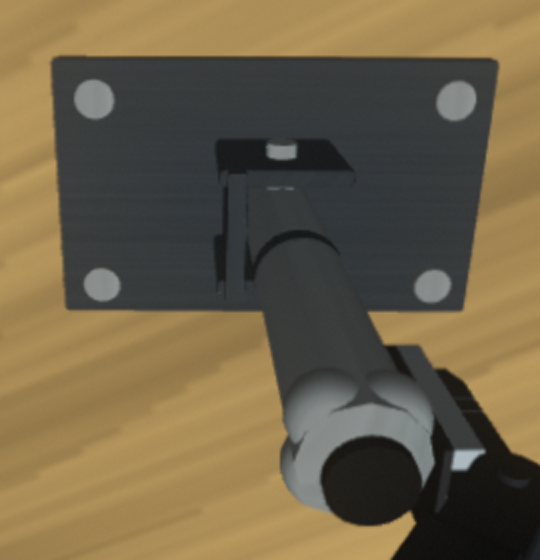

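The post stands upright: its tip lies within about 3 mm of the hinge axis, and the stop carries 25 N. I'll back off and rise, then measure the tip.

Call:
{"method": "arm_command", "body": {
  "rot": [
    [0,0,0],
    [0.5,-0.2,0],
    [0,0,0],
    [0,0,0],
    [0,0,0]
  ],
  "slide": [
    [6,14,0],
    [2,6,20],
    [0,0,40],
    [0,0,40],
    [0,0,40]
  ],
  "gripper": [85,85,85,85,85]
}}

```text
clock: 4.52
eef_pos: [505.3, 136.1, 246.2]
tool_rot: [-3.121, 0.021, 1.136]
force: [1.6, 0.7, 0.1]
width: 85.2
```

Call:
{"method": "arm_command", "body": {
  "rot": [
    [0,0,0],
    [0,0,0]
  ],
  "slide": [
    [0,-3,2],
    [0,0,0]
  ],
  "gripper": [85,85]
}}

```text
clock: 4.68
eef_pos: [507.7, 130.7, 255.6]
tool_rot: [-3.13, 0.015, 1.133]
force: [-0.2, -1.0, -0.8]
width: 85.1
```

Run:
```python
from h import *
st();snap('wrist','w7');snap('side','s7');snap('scene','c7')
```

```text
t 4.68 pos [507.7 130.7 255.6] along -23.9 perp 1.4 F e,f,z -1.0 0.2 -0.8 rotfix65 [ 0.5  -0.95  0.06] w 85.1
```

View pics/w7.png

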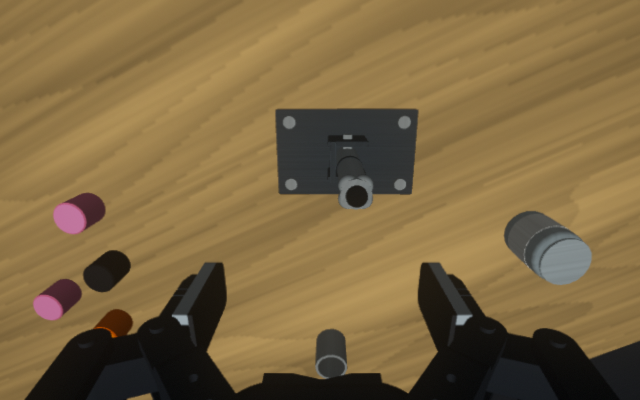

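View pics/c7.png

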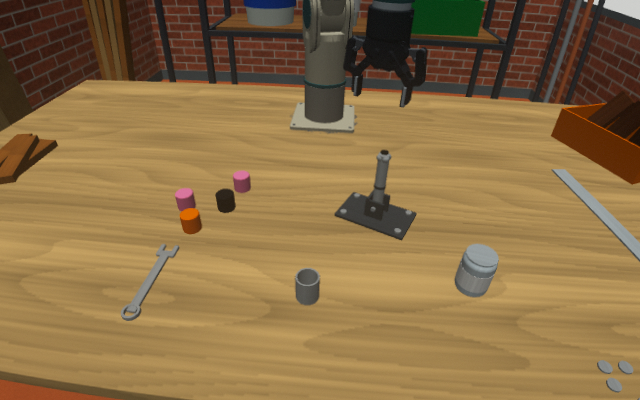

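The post stands upright in the scene view, with the tip at (384,153) and in the wrist view at (357,196).

Run:
```python
from h import *
def dark(p,b,th):
    x0,y0,x1,y1=b;m=np.zeros(p.shape[:2],np.uint8);m[y0:y1,x0:x1]=p[y0:y1,x0:x1].max(2)<th
    n,l,s,ce=cv2.connectedComponentsWithStats(m)
    return [(s[i].tolist(),ce[i].round(1)) for i in range(1,n) if s[i,4]>8]
for t,b in [('w7',(335,175,380,215)),('c7',(370,140,400,175)),('s7',(240,110,300,200))]:
    c,p,d=load(t)
    for th in (45,):
        for s,ce in dark(p,b,th):
            P=onplane(c,[ce],164)[0];D=P[:2]-H;print(t,s,ce,P.round(1),(D@e).round(1),(D@f).round(1))
c,p,d=load('s7');a=cv2.resize(p[110:230,220:310,::-1],None,fx=4,fy=4,interpolation=cv2.INTER_CUBIC)
c,p,d=load('w7');b=cv2.resize(p[90:220,260:430,::-1],(400,480),interpolation=cv2.INTER_CUBIC)
cv2.imwrite('pics/t7.png',np.hstack([a,b]))
```

```text
w7 [347, 186, 20, 21, 344] [356.5 196. ] [515.1 153.6 164. ] -0.1 -1.5
c7 [382, 151, 6, 3, 10] [384.1 152.4] [518.  152.2 164. ] -0.1 1.7
s7 [240, 110, 13, 19, 132] [246.8 118.3] [523.7 319.2 164. ] 153.7 -63.7
s7 [255, 151, 6, 4, 18] [257.5 152.5] [513.9 149.7 164. ] -4.1 -1.0
s7 [269, 195, 3, 5, 11] [269.8 197.5] [500.2 -21.2 164. ] -164.8 58.8
```

View pics/t7.png

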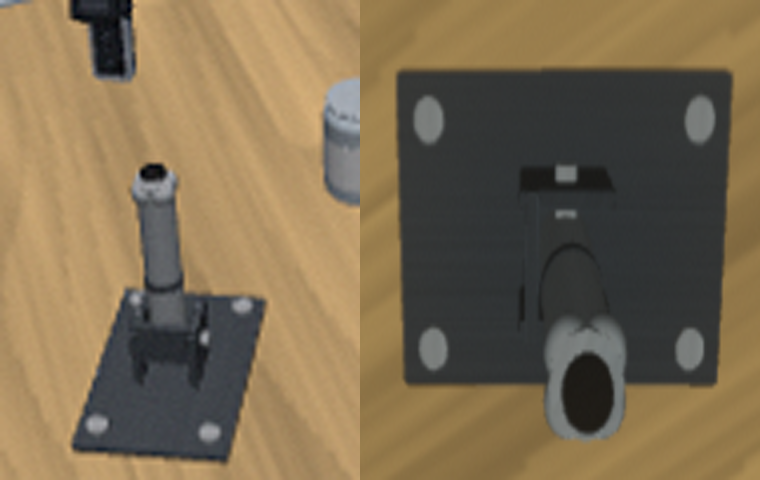

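Run:
```python
from h import *
c,p,d=load('s7')
hsv=cv2.cvtColor(p,cv2.COLOR_RGB2HSV)
cr=p[270:360,245:375]
# top-face centres by eye from enlarged crop: scale 3
for n,px in [('pink1',(245+62/3,270+82/3)),('black',(245+184/3,270+70/3)),('orange',(245+321/3,270+98/3)),('pink2',(245+242/3,270+178/3))]:
    print(n,np.round(px,1),onplane(c,[px],40)[0].round(1))
c,p,d=load('c7')
for n,px in [('pink_l',(170+62/4.33,160+144/4.33)),('black',(170+240/4.33,160+146/4.33)),('orange',(170+85/4.33,160+232/4.33)),('pink_r',(170+311/4.33,160+66/4.33))]:
    print(n,np.round(px,1),onplane(c,[px],40)[0].round(1))
```

```text
pink1 [265.7 297.3] [ 443.9 -172.4   40. ]
black [306.3 293.3] [ 523.7 -189.4   40. ]
orange [352.  302.7] [ 601.7 -240.2   40. ]
pink2 [325.7 329.3] [ 531.9 -279.    40. ]
pink_l [184.3 193.3] [ 532.9 -275.5   40. ]
black [225.4 193.7] [ 524.2 -183.7   40. ]
orange [189.6 213.6] [ 602.  -237.8   40. ]
pink_r [241.8 175.2] [ 445.3 -166.1   40. ]
```

The black cap is at about (524,-187), and its neighbours are over 80 mm away centre to centre. A grasp at yaw 65° clears them, so I'll move above it.

Call:
{"method": "arm_command", "body": {
  "rot": [
    [0.5,-0.9,0],
    [0,0,0],
    [0,0,0],
    [0,0,0],
    [0,0,0]
  ],
  "slide": [
    [2,-36,0],
    [2,-38,0],
    [2,-38,0],
    [2,-38,0],
    [2,-38,0]
  ],
  "gripper": [85,75,70,70,70]
}}

```text
clock: 5.25
eef_pos: [510.4, -50.2, 244.5]
tool_rot: [-3.121, 0.003, 1.158]
force: [0.8, 0.2, 0.6]
width: 70.0
```

Call:
{"method": "arm_command", "body": {
  "rot": [
    [0,0,0],
    [0,0,0],
    [0,0,0],
    [0,0,0],
    [0,0,0]
  ],
  "slide": [
    [2,-36,-15],
    [2,-38,-30],
    [1,-30,-30],
    [0,-10,-20],
    [0,0,0]
  ],
  "gripper": [70,70,70,70,70]
}}

```text
clock: 5.67
eef_pos: [507.8, -170.5, 146.2]
tool_rot: [-3.111, 0.011, 1.145]
force: [-0.6, 0.6, 0.5]
width: 70.0
```

Run:
```python
from h import *
st();snap('wrist','w8')
```

```text
t 5.67 pos [ 507.8 -170.5  146.2] along -296.9 perp 128.8 F e,f,z 0.3 -0.8 0.5 rotfix65 [-0.19 -1.84 -0.57] w 70.0
```

View pics/w8.png

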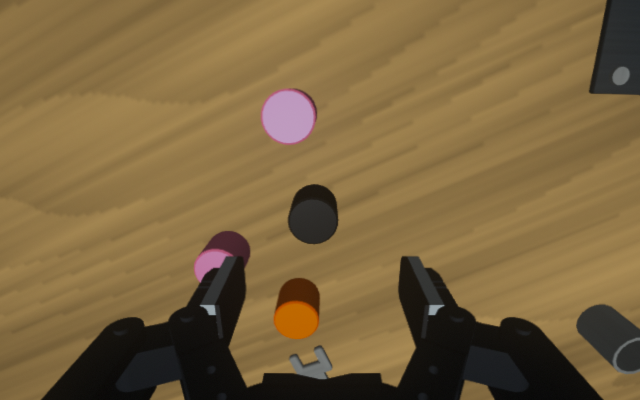

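The wrist view shows the black cap with its closed top at about (313,219), between the pink caps at (289,116) and (215,265) and the orange one at (297,318).

Run:
```python
from h import *
c,p,d=load('w8')
m=np.zeros(p.shape[:2],np.uint8);m[175:250,280:345]=p[175:250,280:345].max(2)<70
n,l,s,ce=cv2.connectedComponentsWithStats(m);i=1+s[1:,4].argmax();print(s[i],ce[i])
vs,us=np.where(l==i)
g=p[:,:,1].astype(int)
cv2.imwrite('pics/w8c.png',cv2.resize(p[175:255,275:350,::-1],None,fx=7,fy=7,interpolation=cv2.INTER_CUBIC))
# lower arc circle: bottom and widths
print(onplane(c,[(313.5,219)],40))
P=bydepth(c,np.c_[us,vs],d[vs,us]);t=P[P[:,2]>36];print(len(t),(t.min(0)+t.max(0))/2,t.min(0),t.max(0))
```

```text
[ 288  184   50   60 2356] [313.21943973 214.28989813]
[[ 522.06143966 -185.07093985   40.        ]]
1876 [ 489.40981754 -170.95964219  163.69162801] [ 436.0152741  -205.94441199   36.15123786] [ 542.80436097 -135.97487239  291.23201816]
```

View pics/w8c.png

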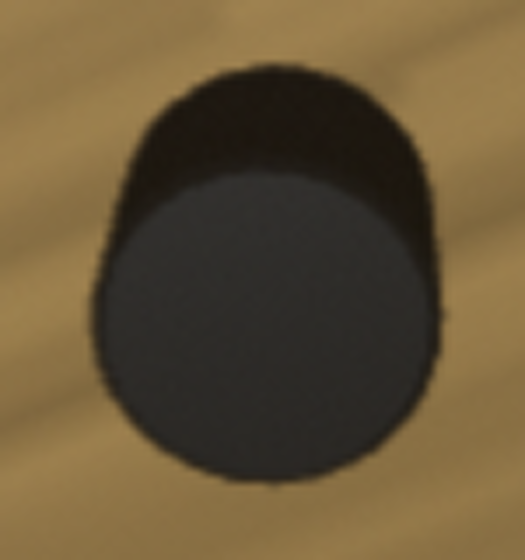

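Call:
{"method": "arm_command", "body": {
  "rot": [
    [-0.2,-1.8,-0.6],
    [0,0,0],
    [0,0,0]
  ],
  "slide": [
    [16,-15.5,0],
    [0,0,-30],
    [0,0,-10]
  ],
  "gripper": [70,70,70]
}}

```text
clock: 5.97
eef_pos: [526.0, -181.6, 108.2]
tool_rot: [3.141, -0.003, 1.138]
force: [-0.2, -0.0, -0.3]
width: 70.2
```

Run:
```python
from h import *
c,p,d=load('w8');print(onplane(c,[(313.3,221.6)],40));st()
```

```text
[[ 523.98540543 -186.13167631   40.        ]]
t 5.97 pos [ 526.  -181.6  108.2] along -299.2 perp 150.0 F e,f,z -0.1 -0.2 -0.3 rotfix65 [-0.14  0.13 -0.2 ] w 70.2
```

Call:
{"method": "arm_command", "body": {
  "rot": [
    [0,0,-0.2],
    [0,0,0],
    [0,0,0],
    [0,0,0]
  ],
  "slide": [
    [-2,-4.5,-25],
    [0,0,-30],
    [0,0,-25],
    [0,0,-10]
  ],
  "gripper": [70,70,70,70]
}}

```text
clock: 6.3
eef_pos: [527.9, -179.6, 19.1]
tool_rot: [3.136, -0.008, 1.143]
force: [-0.4, -0.1, -0.7]
width: 70.3
```

Run:
```python
from h import *
st()
```

```text
t 6.3 pos [ 527.9 -179.6   19.1] along -296.6 perp 150.9 F e,f,z -0.3 -0.3 -0.7 rotfix65 [-0.27  0.47 -0.48] w 70.3
```

Call:
{"method": "arm_command", "body": {
  "rot": [
    [-0.3,0.5,-0.5],
    [0,0,0],
    [0,0,0]
  ],
  "slide": [
    [-4,-6.5,-5],
    [0,0,-5],
    [0,0,0]
  ],
  "gripper": [70,70,70]
}}

```text
clock: 6.55
eef_pos: [523.9, -182.8, 8.7]
tool_rot: [-3.138, 0.0, 1.138]
force: [0.7, 1.0, 0.0]
width: 70.1
```

Run:
```python
from h import *
st()
```

```text
t 6.55 pos [ 523.9 -182.8    8.7] along -301.3 perp 148.6 F e,f,z 1.2 0.2 0.0 rotfix65 [-0.1  -0.21 -0.2 ] w 70.1
```

Call:
{"method": "arm_command", "body": {
  "rot": [
    [0,0,0],
    [0,0,0],
    [0,0,0],
    [0,0,0],
    [0,0,0]
  ],
  "slide": [
    [0,-3.5,0],
    [0,0,0],
    [0,0,0],
    [0,0,0],
    [0,0,0]
  ],
  "gripper": [70,50,38,34,30]
}}

```text
clock: 6.97
eef_pos: [527.2, -187.5, 13.6]
tool_rot: [3.138, -0.001, 1.138]
force: [-0.7, -0.8, -0.6]
width: 38.6
```

Call:
{"method": "arm_command", "body": {
  "rot": [
    [0,0,0],
    [0,0,0],
    [0,0,0]
  ],
  "slide": [
    [0,0,0],
    [0,0,0],
    [0,0,0]
  ],
  "gripper": [25,25,25]
}}

```text
clock: 7.22
eef_pos: [527.6, -187.8, 14.4]
tool_rot: [3.136, -0.001, 1.138]
force: [0.2, -0.6, -0.0]
width: 38.6
```

Run:
```python
from h import *
st();snap('wrist','w9')
```

```text
t 7.22 pos [ 527.6 -187.8   14.4] along -304.1 perp 154.1 F e,f,z -0.4 0.4 -0.0 rotfix65 [ 0.06  0.3  -0.19] w 38.6
```

View pics/w9.png

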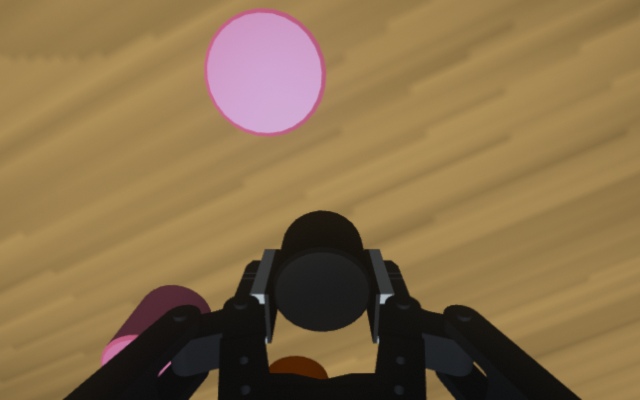

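The black cap is gripped at width 38.6, with its top at about (322,291) between the pads. I'll lift it.

Call:
{"method": "arm_command", "body": {
  "rot": [
    [0,0,0],
    [0,0,0],
    [0,0,0],
    [0,0,0],
    [0,0,0]
  ],
  "slide": [
    [0,0,15],
    [0,0,35],
    [0,0,40],
    [0,0,40],
    [0,0,40]
  ],
  "gripper": [25,25,25,25,25]
}}

```text
clock: 7.68
eef_pos: [518.9, -184.7, 180.3]
tool_rot: [-3.124, 0.002, 1.138]
force: [-0.7, 0.1, -0.8]
width: 38.4
```

Call:
{"method": "arm_command", "body": {
  "rot": [
    [0,0,0],
    [0,0,0],
    [0,0,0],
    [0,0,0],
    [0,0,0]
  ],
  "slide": [
    [0,25,15],
    [-1,35,0],
    [-1,35,0],
    [-2,35,0],
    [-2,35,0]
  ],
  "gripper": [25,25,25,25,25]
}}

```text
clock: 8.1
eef_pos: [517.8, -27.8, 207.8]
tool_rot: [3.134, 0.002, 1.118]
force: [1.3, 0.8, -0.8]
width: 38.1
```

Run:
```python
from h import *
s=st();snap('wrist','w10');snap('side','s10');snap('scene','c10')
c,p,d=load('w9');P=onplane(c,[(322,291)],40)[0];T=np.array([527.6,-187.8]);print('rel e,f',(P[:2]-T)@e,(P[:2]-T)@f)
```

```text
t 8.1 pos [517.8 -27.8 207.8] along -163.3 perp 77.6 F e,f,z 1.2 0.8 -0.8 rotfix65 [0.29 0.35 0.94] w 38.1
rel e,f 0.35903894803233105 -2.823366644119168
```

View pics/w10.png

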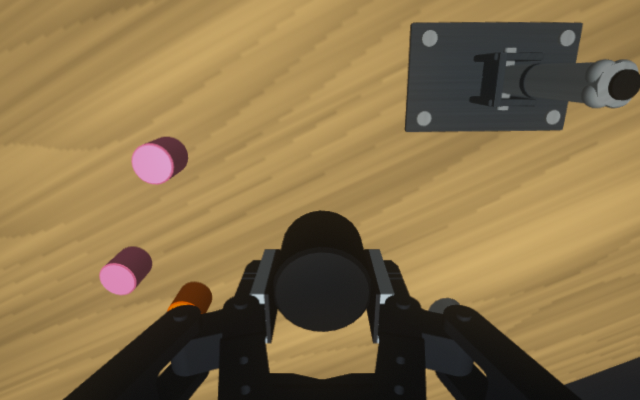

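View pics/s10.png

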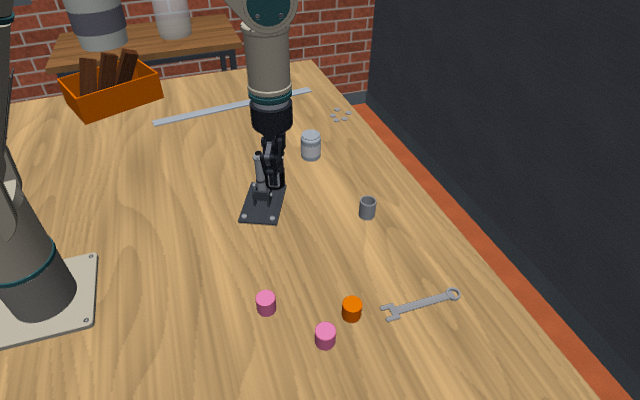

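The cap stays put in the grip: its pixel is the same as before the lift. The cap centre lies about 3 mm along -f from the TCP, and the mouth 14.4 mm below it. Target TCP is about (518.2,151.8).

Call:
{"method": "arm_command", "body": {
  "rot": [
    [0.3,0.3,0.9],
    [0,0,0],
    [0,0,0],
    [0,0,0],
    [0,0,0]
  ],
  "slide": [
    [0,30,3],
    [0,35,2],
    [0,35,2],
    [0,30,0],
    [0,15,0]
  ],
  "gripper": [25,25,25,25,25]
}}

```text
clock: 8.67
eef_pos: [517.8, 113.2, 214.2]
tool_rot: [3.14, 0.005, 1.125]
force: [-0.2, -0.4, -0.0]
width: 38.6
```

Run:
```python
from h import *
st()
```

```text
t 8.67 pos [517.8 113.2 214.2] along -35.6 perp 18.0 F e,f,z -0.4 -0.0 -0.0 rotfix65 [ 0.3  -0.05  0.57] w 38.6
```

Call:
{"method": "arm_command", "body": {
  "rot": [
    [0.3,0,0.6],
    [0,0,0],
    [0,0,0]
  ],
  "slide": [
    [0,20,0],
    [0,15,0],
    [0,0,0]
  ],
  "gripper": [25,25,25]
}}

```text
clock: 8.92
eef_pos: [518.1, 150.8, 213.6]
tool_rot: [-3.14, 0.0, 1.137]
force: [0.5, 0.7, -0.2]
width: 38.2
```

Run:
```python
from h import *
st()
```

```text
t 8.92 pos [518.1 150.8 213.6] along -1.3 perp 2.4 F e,f,z 0.9 0.2 -0.2 rotfix65 [-0.02 -0.07 -0.15] w 38.2
```

Run:
```python
from h import *
snap('side','s11');snap('scene','c11')
c,p,d=load('s11');a=cv2.resize(p[100:230,215:315,::-1],(390,507),interpolation=cv2.INTER_CUBIC)
c,p,d=load('c11');b=cv2.resize(p[80:210,335:435,::-1],(390,507),interpolation=cv2.INTER_CUBIC)
cv2.imwrite('pics/t11.png',np.hstack([a,b]))
```

```text
(no output)
```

View pics/t11.png

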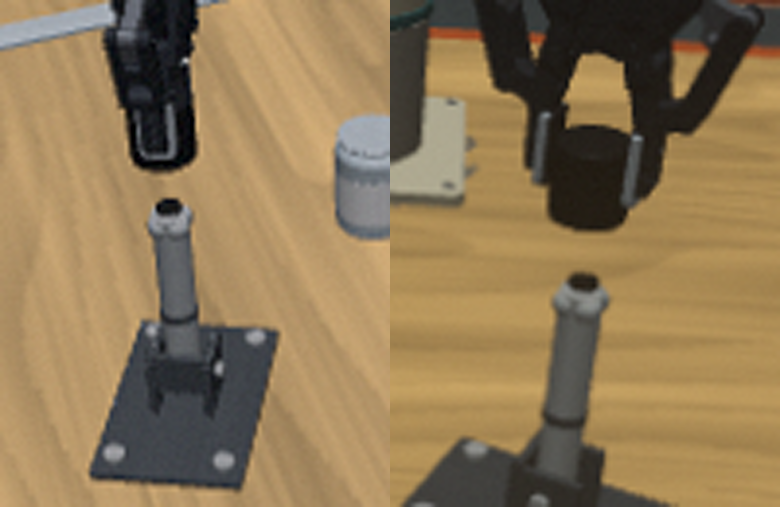

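From both views, the cap axis lines up with the post's extrapolated axis. The scene view suggests about 1 mm more in +y, matching the TCP error. I'll correct it and descend.

Call:
{"method": "arm_command", "body": {
  "rot": [
    [0,0,0],
    [0,0,0],
    [0,0,0]
  ],
  "slide": [
    [0.2,1.2,-12],
    [0,0,-12],
    [0,0,0]
  ],
  "gripper": [25,25,25]
}}

```text
clock: 9.27
eef_pos: [519.8, 141.2, 189.4]
tool_rot: [3.139, 0.005, 1.126]
force: [-1.3, -0.7, -0.7]
width: 38.0
```

Run:
```python
from h import *
st();snap('side','s12');snap('scene','c12')
c,p,d=load('s12');a=cv2.resize(p[110:200,225:295,::-1],(390,500),interpolation=cv2.INTER_CUBIC)
c,p,d=load('c12');b=cv2.resize(p[100:190,350:420,::-1],(390,500),interpolation=cv2.INTER_CUBIC)
cv2.imwrite('pics/t12.png',np.hstack([a,b]))
```

```text
t 9.27 pos [519.8 141.2 189.4] along -9.3 perp 8.0 F e,f,z -1.2 -0.9 -0.7 rotfix65 [ 0.33 -0.    0.51] w 38.0
```

View pics/t12.png

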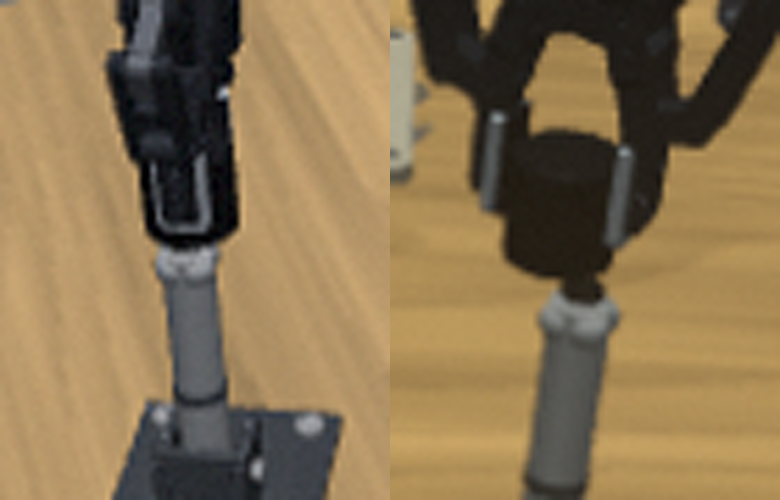

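The TCP drifted by -10 mm in y, but it's still clear above the post. I'll correct that before going lower.

Call:
{"method": "arm_command", "body": {
  "rot": [
    [0.3,0,0.5],
    [0,0,0]
  ],
  "slide": [
    [-1.5,9,0],
    [0,0,0]
  ],
  "gripper": [25,25]
}}

```text
clock: 9.53
eef_pos: [520.1, 149.5, 192.0]
tool_rot: [3.139, -0.002, 1.132]
force: [0.2, 0.2, -1.3]
width: 38.7
```

Call:
{"method": "arm_command", "body": {
  "rot": [
    [0,0,0]
  ],
  "slide": [
    [0,0,0]
  ],
  "gripper": [25]
}}

```text
clock: 9.62
eef_pos: [520.5, 149.3, 192.6]
tool_rot: [3.138, -0.003, 1.132]
force: [0.1, 0.3, -0.5]
width: 38.5
```

Call:
{"method": "arm_command", "body": {
  "rot": [
    [0,0,0]
  ],
  "slide": [
    [0,0,0]
  ],
  "gripper": [25]
}}

```text
clock: 9.7
eef_pos: [520.7, 149.6, 193.1]
tool_rot: [3.137, -0.004, 1.132]
force: [0.3, 0.3, -0.2]
width: 38.3
```

Run:
```python
from h import *
st()
```

```text
t 9.7 pos [520.7 149.6 193.1] along -1.3 perp 5.2 F e,f,z 0.4 0.1 -0.2 rotfix65 [-0.08  0.31  0.15] w 38.3
```

Call:
{"method": "arm_command", "body": {
  "rot": [
    [0,0.2,0.1],
    [0,0,0]
  ],
  "slide": [
    [-2.3,2.2,-4],
    [0,0,-0.5]
  ],
  "gripper": [25,25]
}}

```text
clock: 9.87
eef_pos: [518.6, 152.1, 189.1]
tool_rot: [3.14, -0.003, 1.134]
force: [-0.7, 0.5, -0.9]
width: 38.3
```

Run:
```python
from h import *
st();snap('side','s13');snap('scene','c13')
c,p,d=load('s13');a=cv2.resize(p[110:200,225:295,::-1],(390,500),interpolation=cv2.INTER_CUBIC)
c,p,d=load('c13');b=cv2.resize(p[100:190,350:420,::-1],(390,500),interpolation=cv2.INTER_CUBIC)
cv2.imwrite('pics/t13.png',np.hstack([a,b]))
```

```text
t 9.87 pos [518.6 152.1 189.1] along 0.1 perp 2.3 F e,f,z 0.1 -0.9 -0.9 rotfix65 [-0.11  0.18  0.04] w 38.3
```

View pics/t13.png

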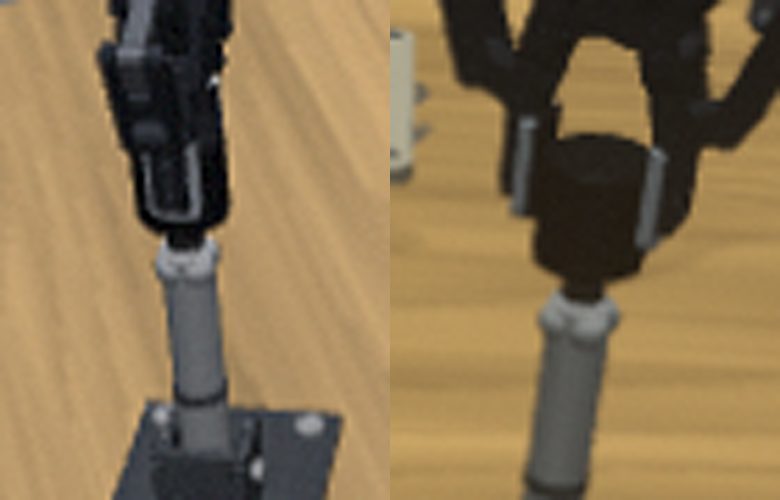

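The cap and post axes coincide in both views (side about 182 against 182, scene about 587 against 587 in the crop). I'll descend in small steps.

Call:
{"method": "arm_command", "body": {
  "rot": [
    [0,0,0],
    [0,0,0]
  ],
  "slide": [
    [-0.3,0,-4.5],
    [-0.2,0,-4.5]
  ],
  "gripper": [25,25]
}}

```text
clock: 10.13
eef_pos: [519.4, 151.8, 180.7]
tool_rot: [3.137, -0.004, 1.133]
force: [0.3, -0.1, -0.4]
width: 38.3
```

Call:
{"method": "arm_command", "body": {
  "rot": [
    [0,0,0]
  ],
  "slide": [
    [0,0,-0.5]
  ],
  "gripper": [25]
}}

```text
clock: 10.22
eef_pos: [518.8, 151.7, 179.2]
tool_rot: [3.138, -0.003, 1.133]
force: [0.1, -0.1, -0.5]
width: 38.4
```

Run:
```python
from h import *
st()
```

```text
t 10.22 pos [518.8 151.7 179.2] along -0.2 perp 2.7 F e,f,z -0.0 0.1 -0.5 rotfix65 [-0.09  0.27  0.06] w 38.4
```

Call:
{"method": "arm_command", "body": {
  "rot": [
    [0,0.2,0],
    [0,0,0]
  ],
  "slide": [
    [-0.5,0.2,-4],
    [-0.3,0,-4]
  ],
  "gripper": [25,25]
}}

```text
clock: 10.38
eef_pos: [518.2, 151.9, 170.7]
tool_rot: [3.141, -0.002, 1.133]
force: [-0.2, -0.7, -0.2]
width: 38.1
```

Run:
```python
from h import *
st()
```

```text
t 10.38 pos [518.2 151.9 170.7] along -0.3 perp 2.0 F e,f,z -0.7 0.1 -0.2 rotfix65 [-0.09  0.08  0.07] w 38.1
```

Call:
{"method": "arm_command", "body": {
  "rot": [
    [0,0,0],
    [0,0,0]
  ],
  "slide": [
    [0,0,-4],
    [0,0,-3]
  ],
  "gripper": [25,25]
}}

```text
clock: 10.55
eef_pos: [519.0, 152.2, 165.1]
tool_rot: [3.14, -0.004, 1.133]
force: [-4.1, -1.5, 17.6]
width: 38.2
```

Run:
```python
from h import *
st();snap('side','s14');snap('scene','c14')
c,p,d=load('s14');a=cv2.resize(p[110:200,225:295,::-1],(390,500),interpolation=cv2.INTER_CUBIC)
c,p,d=load('c14');b=cv2.resize(p[100:190,350:420,::-1],(390,500),interpolation=cv2.INTER_CUBIC)
cv2.imwrite('pics/t14.png',np.hstack([a,b]))
```

```text
t 10.55 pos [519.  152.2 165.1] along 0.4 perp 2.6 F e,f,z -3.1 -3.1 17.6 rotfix65 [-0.16  0.17  0.08] w 38.2
```

View pics/t14.png

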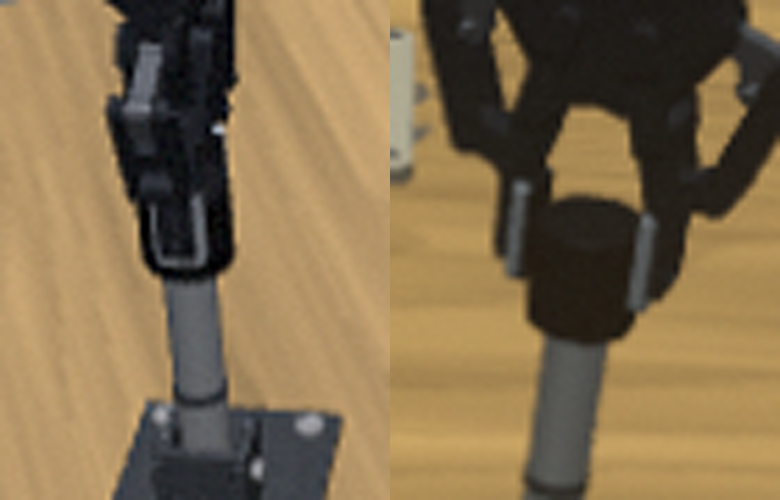

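The cap is on the balls (Fz 17.6 N), level and concentric. I'll keep pressing.

Call:
{"method": "arm_command", "body": {
  "rot": [
    [0,0,0],
    [0,0,0]
  ],
  "slide": [
    [-0.7,0,-5],
    [-0.3,0,-5]
  ],
  "gripper": [25,25]
}}

```text
clock: 10.82
eef_pos: [518.3, 151.9, 155.6]
tool_rot: [3.139, -0.004, 1.133]
force: [-1.1, -2.1, -2.2]
width: 38.4
```

Run:
```python
from h import *
st()
```

```text
t 10.82 pos [518.3 151.9 155.6] along -0.2 perp 2.1 F e,f,z -2.3 -0.1 -2.2 rotfix65 [-0.16  0.25  0.1 ] w 38.4
```

The force dropped after passing the balls, so it clicked. I'll press on to the seat.

Call:
{"method": "arm_command", "body": {
  "rot": [
    [0,0,0],
    [0,0,0]
  ],
  "slide": [
    [0,0,-4],
    [0,0,-4]
  ],
  "gripper": [25,25]
}}

```text
clock: 10.98
eef_pos: [518.8, 151.9, 148.3]
tool_rot: [3.138, -0.005, 1.132]
force: [-11.0, -1.5, 58.1]
width: 38.3
```

Run:
```python
from h import *
st()
```

```text
t 10.98 pos [518.8 151.9 148.3] along -0.0 perp 2.6 F e,f,z -6.0 -9.3 58.1 rotfix65 [-0.19  0.31  0.12] w 38.3
```

Call:
{"method": "arm_command", "body": {
  "rot": [
    [0,0,0]
  ],
  "slide": [
    [-0.4,0,-2]
  ],
  "gripper": [25]
}}

```text
clock: 11.07
eef_pos: [518.9, 152.5, 148.7]
tool_rot: [3.138, -0.007, 1.132]
force: [-8.0, -1.9, 31.8]
width: 38.7
```

Run:
```python
from h import *
st();snap('side','s15');snap('scene','c15');st();snap('wrist','w15')
c,p,d=load('s15');a=cv2.resize(p[110:200,225:295,::-1],(390,500),interpolation=cv2.INTER_CUBIC)
c,p,d=load('c15');b=cv2.resize(p[100:190,350:420,::-1],(390,500),interpolation=cv2.INTER_CUBIC)
cv2.imwrite('pics/t15.png',np.hstack([a,b]))
for t,XY in (('s15',(513.9,149.7)),('c15',(518,152.2))):
    c,p,d=load(t)
    for z in (138,150,157,178,190): print(t,z,proj(c,[(*XY,z)]).round(1))
```

```text
t 11.07 pos [518.9 152.5 148.7] along 0.5 perp 2.4 F e,f,z -5.1 -6.5 31.8 rotfix65 [-0.27  0.38  0.12] w 38.7
t 11.17 pos [518.8 152.4 148.8] along 0.5 perp 2.4 F e,f,z -3.3 -4.2 25.5 rotfix65 [-0.28  0.4   0.12] w 38.4
s15 138 [[258.4 161.4]]
s15 150 [[258.  157.3]]
s15 157 [[257.8 154.9]]
s15 178 [[257.  147.6]]
s15 190 [[256.6 143.3]]
c15 138 [[382.5 163.6]]
c15 150 [[383.2 158.5]]
c15 157 [[383.7 155.5]]
c15 178 [[385.  146.2]]
c15 190 [[385.8 140.7]]
```

View pics/t15.png

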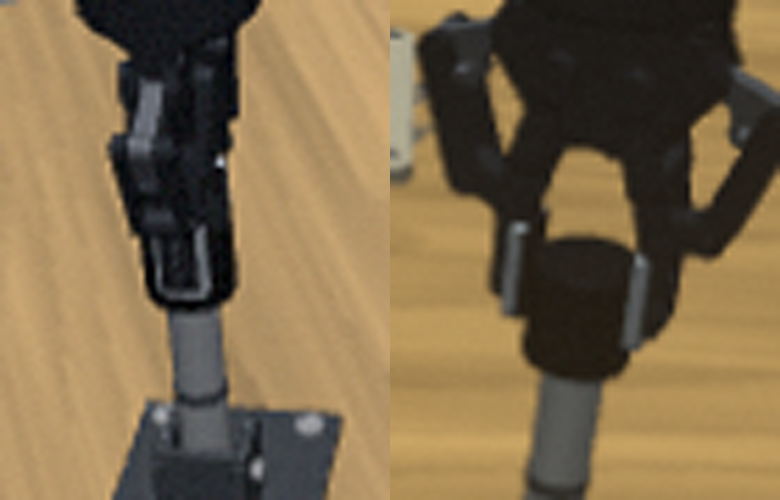

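View pics/w15.png

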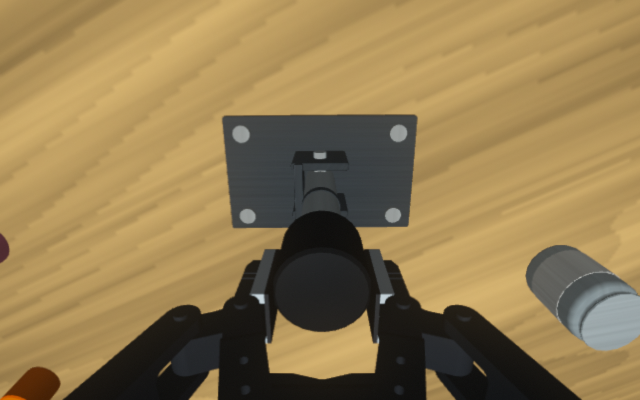

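The cap top in the scene view sits at z ≈ 178 mm, which is the home height. It is unmoved in the grip, with the post upright. I'll check that the push holds steady.

Run:
```python
from h import *
st()
for i in range(4): get_image('side');st()
```

```text
t 11.22 pos [518.8 152.4 148.8] along 0.5 perp 2.4 F e,f,z -3.3 -5.0 24.5 rotfix65 [-0.28  0.4   0.12] w 38.3
t 11.27 pos [518.9 152.4 148.8] along 0.5 perp 2.4 F e,f,z -3.1 -5.4 25.1 rotfix65 [-0.28  0.41  0.12] w 38.3
t 11.32 pos [518.9 152.4 148.8] along 0.5 perp 2.4 F e,f,z -3.1 -6.1 24.6 rotfix65 [-0.28  0.41  0.12] w 38.7
t 11.37 pos [518.8 152.4 148.8] along 0.4 perp 2.4 F e,f,z -3.8 -5.5 25.7 rotfix65 [-0.28  0.41  0.12] w 38.8
t 11.42 pos [518.8 152.4 148.8] along 0.5 perp 2.4 F e,f,z -3.2 -5.5 25.9 rotfix65 [-0.28  0.41  0.12] w 38.8
```

The push is steady at 25 N. There is a slight side load away from the stop (about 3 N), so I'll trim it towards the stop and keep pressing.

Call:
{"method": "arm_command", "body": {
  "rot": [
    [0,0,0]
  ],
  "slide": [
    [-1,-1,-2]
  ],
  "gripper": [25]
}}

```text
clock: 11.5
eef_pos: [518.8, 152.4, 149.0]
tool_rot: [3.136, -0.01, 1.133]
force: [-3.4, 0.8, 16.0]
width: 38.2
```

Run:
```python
from h import *
st()
for i in range(3): get_image('side');st()
```

```text
t 11.5 pos [518.8 152.4 149. ] along 0.4 perp 2.3 F e,f,z -0.7 -3.4 16.0 rotfix65 [-0.39  0.56  0.1 ] w 38.2
t 11.55 pos [518.8 152.4 148.9] along 0.4 perp 2.3 F e,f,z -1.5 -4.6 19.2 rotfix65 [-0.4   0.58  0.11] w 38.3
t 11.6 pos [518.8 152.4 148.9] along 0.4 perp 2.3 F e,f,z -2.7 -4.1 20.3 rotfix65 [-0.4   0.57  0.11] w 38.3
t 11.65 pos [518.8 152.4 148.9] along 0.4 perp 2.3 F e,f,z -1.2 -4.0 19.5 rotfix65 [-0.39  0.56  0.11] w 38.3
```

Call:
{"method": "arm_command", "body": {
  "rot": [
    [-0.4,0.5,0.1]
  ],
  "slide": [
    [-1.5,-2,-3.5]
  ],
  "gripper": [25]
}}

```text
clock: 11.73
eef_pos: [518.9, 152.3, 148.6]
tool_rot: [3.138, -0.005, 1.135]
force: [-7.2, 2.4, 39.6]
width: 38.4
```

Run:
```python
from h import *
st()
for i in range(3): get_image('side');st()
snap('scene','c16');snap('side','s16');snap('wrist','w16');st()
```

```text
t 11.73 pos [518.9 152.3 148.6] along 0.3 perp 2.5 F e,f,z -0.9 -7.5 39.6 rotfix65 [-0.2   0.31 -0.01] w 38.4
t 11.78 pos [518.8 152.4 148.7] along 0.4 perp 2.4 F e,f,z -1.4 -6.9 30.5 rotfix65 [-0.18  0.27 -0.04] w 38.9
t 11.83 pos [518.8 152.3 148.7] along 0.4 perp 2.4 F e,f,z -1.3 -5.7 28.4 rotfix65 [-0.18  0.29 -0.03] w 38.4
t 11.88 pos [518.8 152.3 148.7] along 0.3 perp 2.4 F e,f,z -1.5 -6.3 28.9 rotfix65 [-0.19  0.3  -0.03] w 38.8
t 12.03 pos [518.8 152.3 148.7] along 0.3 perp 2.4 F e,f,z -1.8 -5.5 29.2 rotfix65 [-0.19  0.31 -0.03] w 38.4
```

View pics/c16.png

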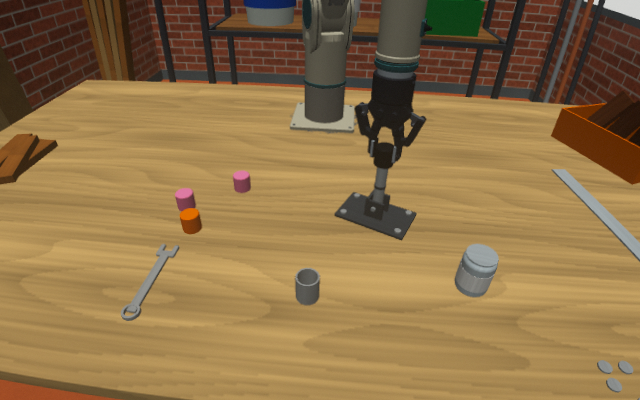

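View pics/s16.png

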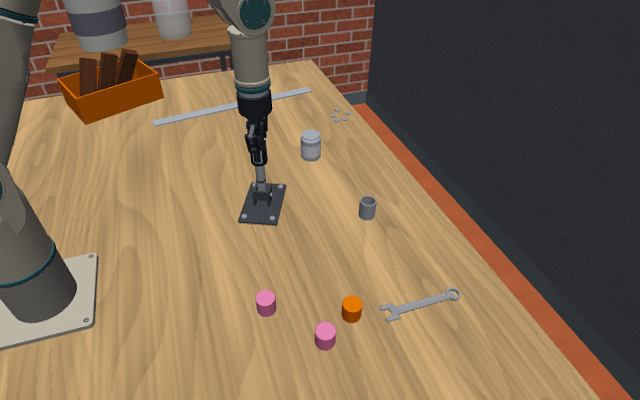

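The cap is home on the upright post at scene (384,155), with 29 N steady push. The tin, offcut, spanner and coloured caps are where they were. I'm handing the job in.

```bash
python3 -c "
from h import *
print(ctrl.finish_job())"
```

```text
the job is handed in; nothing more can be done
None
```

The post is swung up against its stop and the black snap cap is pressed home on it. I handed the job in at about 12 s with the gripper still holding the cap and pushing down.

**What I did**
- **Post:** I pushed it upright with the outer finger until the stop took about 25 N. The first push slid off the side of the post, so I recentred and pushed again.
- **Cap:** I picked up the black one, not the pink or orange look-alikes, and lined it up over the post using the side and scene views. An unwanted 10 mm sideways drift appeared above the post, and I corrected it before going down.
- **Click:** I pressed through it. The push rose to 17.6 N on the spring balls and then dropped to nothing.
- **Seating:** I pressed on to the hard stop, where the wrist force peaked at about 58 N.

**Last checks**
- **Cap:** it read as fully home, with its top at about 178 mm in the scene view, and had not moved in the grip.
- **Push:** it was steady at about 29 N downward.
- **Tin, offcut, spanner and coloured caps:** none had moved.

**What disagreed**
- **Seat height:** the gripper ended about 3 to 4 mm lower than I had worked out from the grasp height. The image height and the hard stop both say the cap is seated.
- **Side load:** a small side load stayed on the post, about 2 N away from the stop and 6 N along the hinge. The measured position did not drift.

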